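# Sweep the loose binder clips into the catch tray

## Task

Clear the counter beside the fridge: with closed fingers, sweep all three loose binder clips along the counter through the open side of the bamboo catch tray until each lies well inside it. Only push them, do not pick up or lift anything, and leave the eraser, magnet, cup, bookmark and sticky notes where they are.

Things in the scene. Friction and masses are not known exactly. Their poses are not given: they have to be found in the camera images.
- tray: bamboo catch tray, fixed to the counter: outside 180 mm (own x) by 125 (own y) by 28 high; walls 5 mm thick at own -x, +x, +y; the own -y side is the open mouth, 170 mm wide, looking roughly to the robot's right (world -y). Thin floor without a step: things slide straight in. Origin: centre of its underside; mouth line at own y -62.5 mm, inside of back wall at +57.5
- tray_mouth (a point): middle of the tray's open mouth line, at counter height; same axes as the tray (own +y points into the tray)
- clip1_c (a point): centre of a large green binder clip lying on one flat side, handles folded flat: a wedge 50 mm long (own x) by 30 mm (own y); upright spine at own +y 24 mm high, lips at own -y 10 mm high. This point is 12 mm above its underside, mid-outline. Starts at any yaw; about 35 g, slides freely. Three alike, all to be swept up
- clip2_c (a point): centre of a large green binder clip lying on one flat side, handles folded flat: a wedge 50 mm long (own x) by 30 mm (own y); upright spine at own +y 24 mm high, lips at own -y 10 mm high. This point is 12 mm above its underside, mid-outline. Starts at any yaw; about 35 g, slides freely. Three alike, all to be swept up
- clip3_c (a point): centre of a large green binder clip lying on one flat side, handles folded flat: a wedge 50 mm long (own x) by 30 mm (own y); upright spine at own +y 24 mm high, lips at own -y 10 mm high. This point is 12 mm above its underside, mid-outline. Starts at any yaw; about 35 g, slides freely. Three alike, all to be swept up
- eraser: bystander: block eraser 40 (own x) by 18 by 12 mm high, white in a green sleeve; origin at the centre of its underside
- magnet: bystander: round green fridge magnet lying flat, 32 mm across, 12 mm high; origin at the centre of its underside
- cup: bystander: ceramic tea cup without handle, 68 mm across the rim, 52 mm high, standing upright; origin at the centre of its underside
- bookmark: bystander: flat stainless steel bookmark shaped like a spoon, about 118 mm long (own x, from -60 to +58 mm), 26 mm wide at the bowl (+x end), 4 mm thick; origin on its underside near the middle
- notes: bystander: block of sticky notes 76 by 76 by 18 mm high; origin at the centre of its underside

How it is judged (in metres and radians):
At the end, for the whole second after the job is handed in: The centre of each of the three clips is between the tray's walls and at least 15 mm past the mouth line, lying on the tray's floor (centre below 30 mm); the eraser, magnet, cup, bookmark and notes are each within 20 mm of where it stood (y of clip1_c in the frame of tray between -0.0475 and 0.0575 m and x of clip1_c in the frame of tray between -0.085 and 0.085 m and height (world z) of clip1_c between 0 and 0.03 m and y of clip2_c in the frame of tray between -0.0475 and 0.0575 m and x of clip2_c in the frame of tray between -0.085 and 0.085 m and height (world z) of clip2_c between 0 and 0.03 m and y of clip3_c in the frame of tray between -0.0475 and 0.0575 m and x of clip3_c in the frame of tray between -0.085 and 0.085 m and height (world z) of clip3_c between 0 and 0.03 m and distance of each of eraser, magnet, cup, bookmark, notes from where it was at the start of the episode below 0.02 m); the robot touches nothing.
It fails at once if a clip was lifted: its centre more than 36 mm above the counter (height (world z) of any of clip1_c, clip2_c, clip3_c above 0.036 m).
It fails at once if the eraser, magnet, cup, bookmark or notes shoved or lifted by more than 25 mm (distance of any of eraser, magnet, cup, bookmark, notes from where it was at the start of the episode above 0.025 m).
It fails at once if the cup was tipped (angle between cup's own z axis and vertical above 0.5 rad).
It also fails if it takes over 72 s, if anything falls off the work surface, if the arm or the gripper's body presses on something with over 40 N, if the wrist force passes 120 N, or if a joint passes its speed limit or range.

## Robot

A 7-joint arm with a two-finger parallel gripper is mounted at the origin on the work surface. World frame = base frame: x ahead of the robot, y to its left, z up, the work surface at z = 0. Lengths are in mm, angles in rad, forces in N, time in s.
With the tool pointing down it reaches from about 400 to 875 mm from the base axis. Payload 4.4 kg.
Tool frame: the origin (TCP) lies at the very end of the fingers, on their centre line; the grasp point (between the pads) lies ctrl.grip_depth behind it (ctrl.grip_depth is the distance from the TCP to the grasp point, in mm); y points along the fingers, x is the direction in which the jaws open and shut, and the axes are right-handed (so a half turn about y gives the same grasp; the last joint's range is limited). The gripper opens to 85 mm and grips with 20 to 120 N. Pads are 22 mm wide; open, the fingers measure 114 mm over their backs; the gripper's body (76 mm by 85 mm) begins 54 mm behind the grasp point. The pads swing forward as they close: fully open they stand 13 mm farther back than shut.
Start: joints at [1.051, 0.628, 0.038, 1.517, -0.027, 0.996, -0.02], TCP at [284.978, -584.213, 231.313] pointing down, gripper open.
Joint ranges: [-3.06, 3.06], [-0.37, 2.12], [-1.25, 1.32], [0.18, 2.47], [-1.1, 4.24], [0.23, 1.98], [-2.94, 2.94]. Speed limits (rad/s): [2.57, 2.57, 3.14, 3.14, 3.14, 3.14, 3.14].

## Interface

Orientations are given as [roll, pitch, yaw] about the fixed x, y, z axes, in that order (R = Rz(yaw) Ry(pitch) Rx(roll)).
In Python, from cell import ctrl gives the robot as it stands.
- The arm moves only by the tool apply_moves, never from a script. Its argument "motion" is a list of rows, each a list of 5 numbers: the shift along the tool's x, y, z in cm, then the turn about the tool's y in rad, then the finger opening in cm, from 0 to 8.54. In form: [[tx, ty, tz, roll, hand], ...]. A call has 1 to 20 rows; each row is the pose to reach, as a shift and turn from the pose commanded when the call began, along the tool's axes at that moment; what a row does not reach only later rows make up. A row lasts 1/8 s, in which the tool goes at most 62.5 mm and 10.7 degrees, less where a joint would pass 70% of its speed; a pose out of reach is approached as far as the arm can. A call with a gripper value outside its range is refused whole. The fingers move at their own pace and stop on an object; the grip force is fixed at half the most. Time passes only in rows, so rows that repeat a pose let the fingers close. It gives the time, the measured TCP pose, the force and the opening at its end, in the units of the state.
- ctrl.read_state(): the state, without advancing time (a new reading comes with each control period).
- ctrl.get_image(name): name is "scene" or "top" or "wrist"; returns a dict with "image" (384x512x3 uint8, red, green, blue), "vfov" (degrees; the focal length in pixels is half the picture's height over the tangent of half this angle, whatever the lens; pixels are square), "cx", "cy" (the principal point, pixels), "extrinsics" (4x4, takes a point from world to camera coordinates); the wrist camera has in their place "tool_from_camera" (4x4, takes a point from camera to tool coordinates, whose origin is the TCP and whose axes are the tool frame's). Camera axes: x right, y up, looking along -z (the intrinsics and any distortion apply to the point x, -y, -z); pixel columns grow to the right and rows downward; lengths in mm; the calibration is good to about 2 mm. A picture is of the moment at which its call begins: read the wrist's pose just before it. There is no depth.
- ctrl.finish_job(): hands the job in, once; it reports no verdict.
Trained networks look in a picture, given as the dict that the camera call returned (one of the last four; its "shot" number tells which), for a name from the list of things; names that differ only in an ending like _2 or _b are one class to them, and where a whole thing is asked for, a point or a joint stands for the part that bears it (a point fixed in the world has none). Each returns a list of dicts, best first, with "confidence" (0 to 1); they miss things now and then, are a little off and sometimes report something else, mostly with a low value. They report only what shows in the picture. A call takes as long as a camera call.
- ctrl.search_frame(picture, query): "location" ([x, y, z] in mm, in world coordinates, good to about 4 mm: the middle of the surface that is visible of it).
- ctrl.mark_of(picture, query): "location" ([x, y, z] in mm, in world coordinates, good to about 4 mm: a listed point, or the origin of a listed thing).
The state is a dict: "clock": time; "qpos": joint angles; "qd": joint speeds; "tau": joint torques, N m; "eef_pos": TCP position; "tool_rot": TCP orientation; "force": force on the tool from outside, world axes, zero at the start; "torque": the same for the moment, N m; "width": finger opening in mm.
Only numpy, scipy, OpenCV 4.12 (cv2) and the standard library are available. Lean on these libraries where they do the work, as an engineer would, in place of code of your own. Each camera call takes 0.05 s, during which the arm holds its last target.

## Working session

There is one attempt and no reset: what is moved stays moved. The work goes in short steps, Python scripts to look and compute and a tool call to move; the robot and the scene stay as the last step left them, time stands still between calls to the robot, and variables do not carry over. Pictures are saved under pics/ and viewed, and the job is handed in when it is done.

Besides the shell and the picture viewer there is one more tool, called after "Emit:" as name([rows], argument=value, ...), one row to a line, values as JSON. apply_moves: Moves the arm, as the interface text tells. Its arguments: {"type":"object","properties":{"motion":{"type":"array","items":{"type":"array","items":{"type":"number"}}}},"required":["motion"]}

```bash
mkdir -p pics; ls
python3 - <<'E'
from cell import ctrl
import cv2
s=ctrl.read_state();print({k:s[k] for k in('clock','eef_pos','tool_rot','width','force')})
for n in('top','scene'):
    p=ctrl.get_image(n);cv2.imwrite(f'pics/{n}0.png',p['image'][:,:,::-1])
    print(n,p['vfov'],p['cx'],p['cy'],p['extrinsics'])
    for q in ['tray','tray_mouth','clip1_c','eraser','magnet','cup','bookmark','notes']:
        print(q,[([round(float(v)) for v in d['location']],round(d['confidence'],2)) for d in ctrl.mark_of(p,q)])
print(ctrl.read_state()['clock'])
E
```

```text
pics
{'clock': 0.0, 'eef_pos': array([ 284.67572596, -583.63770483,  230.38213591]), 'tool_rot': array([-1.57085198,  0.00192294, -1.11701291]), 'width': 85.52349028714241, 'force': array([-0.49534862,  0.0684844 ,  0.32086631])}
top 44.08836869874179 255.19138273864456 195.09635812013167 [[-1.16764838e-02 -9.99869174e-01  1.11935345e-02 -4.49790520e+01]
 [ 9.80617040e-01 -9.26062504e-03  1.95715258e-01 -5.97355547e+02]
 [-1.95585995e-01  1.32618367e-02  9.80596881e-01 -1.04272914e+03]
 [ 0.00000000e+00  0.00000000e+00  0.00000000e+00  1.00000000e+00]]
tray [([530, 264, 2], 0.79)]
tray_mouth [([525, 204, 1], 0.75), ([578, -367, -1], 0.31)]
clip1_c [([662, -233, 12], 0.5), ([675, -9, 11], 0.42)]
eraser [([443, -241, 1], 0.5)]
magnet [([663, -230, 10], 0.69), ([563, -150, -2], 0.45), ([528, 206, 3], 0.27)]
cup [([577, -367, -1], 0.94)]
bookmark [([769, -103, 3], 0.52)]
notes [([769, 70, -1], 0.78)]
scene 51.09674163069615 255.3621793136571 190.56385581713207 [[-2.25056610e-01  9.74340676e-01  3.12550615e-03  1.92423746e+02]
 [-7.59985996e-01 -1.77549802e-01  6.25217845e-01  4.20991685e+02]
 [ 6.09730111e-01  1.38334068e-01  7.80444026e-01 -1.25731637e+03]
 [ 0.00000000e+00  0.00000000e+00  0.00000000e+00  1.00000000e+00]]
tray [([528, 266, 0], 0.63)]
tray_mouth [([520, 206, 2], 0.88)]
clip1_c [([661, -230, 12], 0.9)]
eraser [([450, -241, -2], 0.66), ([575, -373, 1], 0.22)]
magnet [([564, -150, 1], 0.73)]
cup [([575, -373, 1], 0.81)]
bookmark [([772, -106, 0], 0.75)]
notes [([769, 69, -1], 0.81)]
0.9
```

View pics/top0.png

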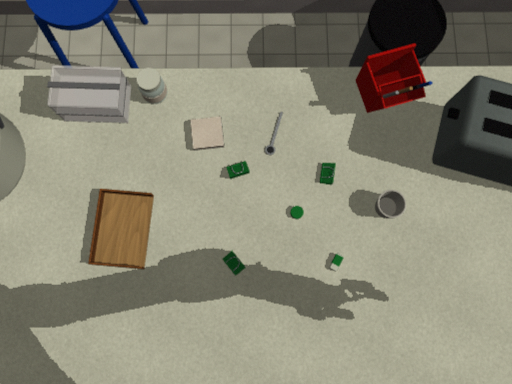

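View pics/scene0.png

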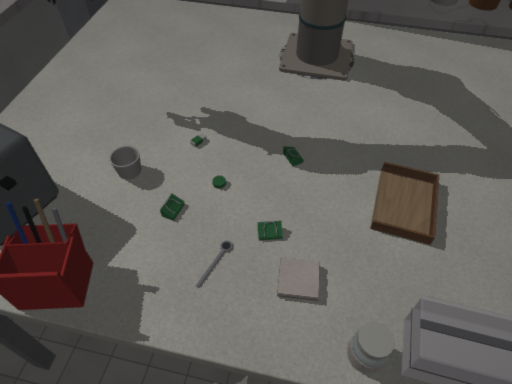

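The top view shows the clips at about (237,170), (327,173) and (234,263), and the tray at (122,229) with its mouth facing right. The eraser is at (337,261), the magnet at (297,212), the cup at (391,204), the bookmark at (275,133) and the notes at (208,132). I'll measure the clip outlines with my own projection.

```bash
cat > h.py <<'E'
import numpy as np, cv2
from cell import ctrl
def cam(p):
    f=p['image'].shape[0]/2/np.tan(np.radians(p['vfov'])/2); return f,p['cx'],p['cy'],np.array(p['extrinsics'])
def px2w(p,uv,z):
    f,cx,cy,E=cam(p); out=[]
    R,t=E[:3,:3],E[:3,3]; c=-R.T@t
    for u,v in np.atleast_2d(uv):
        d=R.T@np.array([(u-cx)/f,-(v-cy)/f,-1]); s=(z-c[2])/d[2]; out.append((c+s*d)[:2])
    return np.array(out)
def greens(p,z=12,amin=60):
    im=p['image'];hsv=cv2.cvtColor(im,cv2.COLOR_RGB2HSV)
    m=cv2.inRange(hsv,(60,110,15),(90,255,255))
    m=cv2.morphologyEx(m,cv2.MORPH_CLOSE,np.ones((3,3)))
    res=[]
    for c in cv2.findContours(m,cv2.RETR_EXTERNAL,cv2.CHAIN_APPROX_NONE)[0]:
        a=cv2.contourArea(c)
        if a<amin: continue
        w=px2w(p,c[:,0,:].astype(float),z).astype(np.float32)
        r=cv2.minAreaRect(w); res.append((c[:,0].mean(0).round(),a,np.round(r[0]),np.round(r[1]),round(r[2])))
    return res
E
python3 - <<'E'
from h import *
p=ctrl.get_image('top')
for r in greens(p): print(*r)
print(px2w(p,[(153,192),(144,268),(101,189),(90,265)],28).round())
big=cv2.resize(p['image'][100:300,60:420],None,fx=2.2,fy=2.2,interpolation=cv2.INTER_CUBIC);cv2.imwrite('pics/big.png',big[:,:,::-1])
for q in('clip1_c','clip2_c','tray_mouth'):
  print([(np.round(d['location']),round(d['confidence'],2)) for d in ctrl.search_frame(p,q)])
E
```

```text
[233. 263.] 217.5 [444.   2.] [49. 28.] 39
[296. 212.] 103.5 [ 564. -151.] [27. 29.] 88
[327. 173.] 216.0 [ 660. -228.] [30. 52.] 80
[238. 169.] 205.0 [671.  -9.] [30. 48.] 18
[[613. 192.]
 [433. 208.]
 [621. 316.]
 [442. 332.]]
[]
[(array([447.,  -5.,  18.]), 0.53)]
[(array([532., 269.,  -1.]), 0.63)]
```

View pics/big.png

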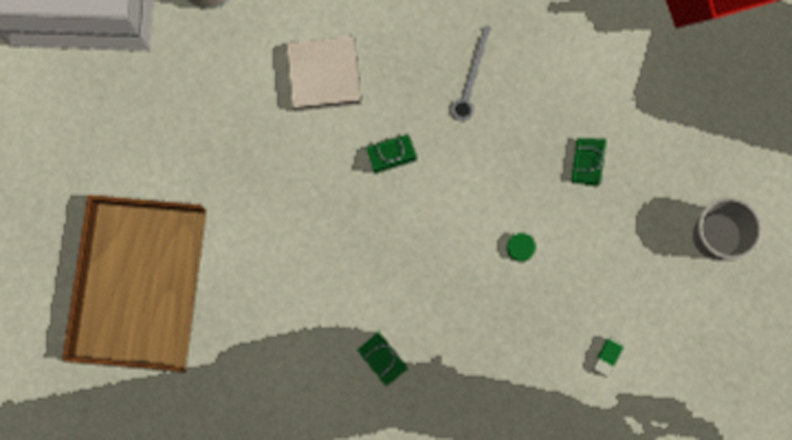

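```bash
cat >> h.py <<'E'
from scipy.spatial.transform import Rotation as Ro
def plan(wps):
    s=ctrl.read_state(); R=Ro.from_euler('xyz',s['tool_rot']); p=np.array(s['eef_pos'])
    print('now',s['clock'],p.round(1),np.round(s['tool_rot'],3),s['width'],np.round(s['force'],1))
    for x,y,z,yawdeg in wps:
        d=R.inv().apply(np.array([x,y,z])-p)/10
        print(np.round(d,2), 'roll',round(-(np.radians(yawdeg)-s['tool_rot'][2]),3))
E
python3 - <<'E'
from h import *
plan([(688,-52,230,22),(688,-52,60,22)])
E
```

```text
now 1.1 [ 285.  -584.2  231.3] [-1.571  0.    -1.117] 85.46304325930817 [-0.3 -0.5  0.8]
[-30.17   0.13  59.56] roll -1.501
[-30.17  17.13  59.56] roll -1.501
```

Emit:
apply_moves([
  [-30.2,0,59.6,-1.5,0],
  [-30.2,0,59.6,-1.5,0],
  [-30.2,0,59.6,-1.5,0],
  [-30.2,0,59.6,-1.5,0],
  [-30.2,0,59.6,-1.5,0],
  [-30.2,0,59.6,-1.5,0],
  [-30.2,0,59.6,-1.5,0],
  [-30.2,0,59.6,-1.5,0],
  [-30.2,0,59.6,-1.5,0],
  [-30.2,0,59.6,-1.5,0],
  [-30.2,0,59.6,-1.5,0],
  [-30.2,0,59.6,-1.5,0],
  [-30.2,5,59.6,-1.5,0],
  [-30.2,10,59.6,-1.5,0],
  [-30.2,14,59.6,-1.5,0],
  [-30.2,17,59.6,-1.5,0],
  [-30.2,17,59.6,-1.5,0],
])

```text
clock: 3.22
eef_pos: [685.7, -53.0, 58.7]
tool_rot: [-1.569, 0.006, 0.382]
force: [-0.5, -0.4, 1.3]
width: 0.1
```

Run:
```python
from h import *
plan([(688,-52,6,22),(671,-9,6,22),(565,250,6,22)])
p=ctrl.get_image('top');cv2.imwrite('pics/t1.png',p['image'][:,:,::-1])
for r in greens(p): print(*r)
```

```text
now 3.225 [685.7 -53.   58.7] [-1.569  0.006  0.382] 0.09623135875515823 [-0.5 -0.4  1.3]
[0.29 5.27 0.  ] roll -0.002
[0.31 5.28 4.63] roll -0.002
[ 0.13  5.32 32.61] roll -0.002
[233. 263.] 222.5 [445.   2.] [49. 29.] 39
[266. 243.] 993.0 [495. -75.] [ 45. 174.] 89
[238. 169.] 205.0 [671.  -9.] [30. 48.] 18
[284. 151.] 233.0 [ 710. -126.] [ 66. 174.] 27
```

View pics/t1.png

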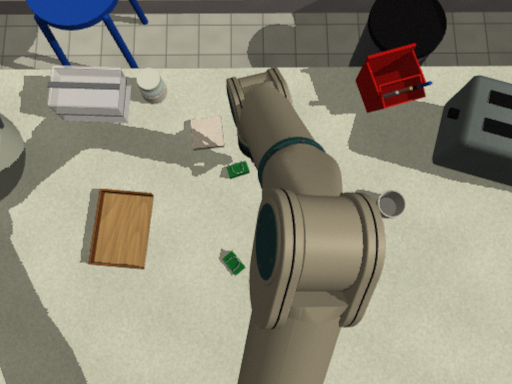

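The arm stands right of clip A, which is unmoved at (238,169). Now I'll lower it and push the first leg.

Emit:
apply_moves([
  [0.2,2.5,0,0,0],
  [0.2,5,0,0,0],
  [0.2,5.2,0,0,0],
  [0.2,5.2,0.7,0,0],
  [0.2,5.2,1.4,0,0],
  [0.2,5.2,2.2,0,0],
  [0.2,5.2,3.2,0,0],
  [0.2,5.2,4.2,0,0],
  [0.2,5.2,5.2,0,0],
  [0.2,5.2,6.2,0,0],
  [0.2,5.2,7.2,0,0],
  [0.2,5.2,8.2,0,0],
  [0.2,5.2,9.2,0,0],
  [0.2,5.2,10.2,0,0],
  [0.2,5.2,11.2,0,0],
  [0.2,5.2,12.2,0,0],
  [0.2,5.2,13,0,0],
  [0.2,5.2,13.5,0,0],
])

```text
clock: 5.52
eef_pos: [639.5, 75.1, 9.3]
tool_rot: [-1.571, 0.0, 0.383]
force: [0.3, 1.0, 0.4]
width: 0.3
```

Run:
```python
from h import *
plan([(565,250,6,22)])
p=ctrl.get_image('top');cv2.imwrite('pics/t2.png',p['image'][:,:,::-1])
for r in greens(p): print(*r)
```

```text
now 5.525 [639.5  75.1   9.3] [-1.571  0.     0.383] 0.28054461089586286 [0.3 1.  0.4]
[-0.36  0.34 19.  ] roll -0.0
[296. 212.] 104.5 [ 564. -151.] [27. 29.] 88
[327. 173.] 216.0 [ 660. -228.] [30. 52.] 80
```

View pics/t2.png

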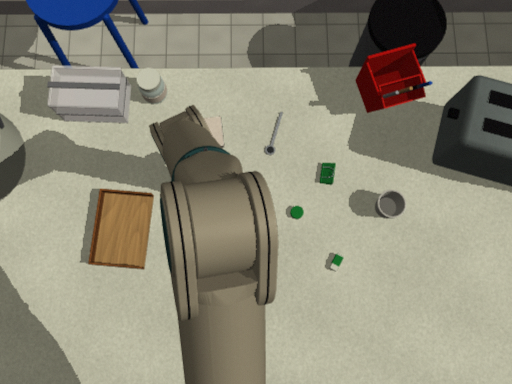

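The arm hides clip A from above, so I'll use the scene and wrist cameras.

Run:
```python
from h import *
a=ctrl.get_image('scene');w=ctrl.get_image('wrist')
cv2.imwrite('pics/s2.png',np.hstack([cv2.resize(a['image'],(400,300)),cv2.resize(w['image'],(400,300))])[:,:,::-1])
for r in greens(a): print(*r)
```

```text
[331. 223.] 130.0 [625. 107.] [39. 50.] 21
[172. 207.] 278.0 [ 664. -231.] [37. 56.] 81
[219. 181.] 85.5 [ 573. -152.] [30. 25.] 13
[292. 155.] 139.0 [450.  -3.] [60. 29.] 38
```

View pics/s2.png

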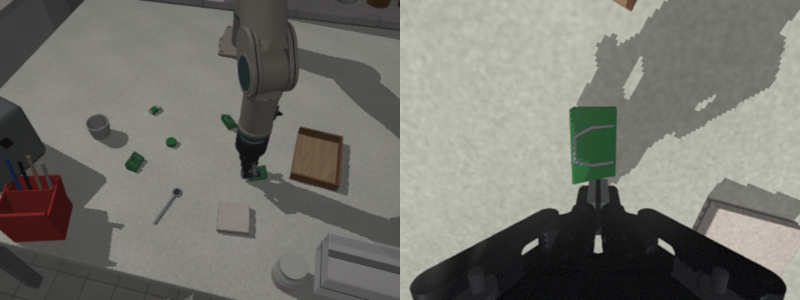

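The wrist view shows clip A square in front of the fingers, at about (593,145). The path is good, so I'll keep pushing into the tray.

Emit:
apply_moves([
  [0,0.2,0.8,0,0],
  [0,0.3,1.7,0,0],
  [0,0.3,2.7,0,0],
  [0,0.3,3.7,0,0],
  [0,0.3,4.7,0,0],
  [0,0.3,5.7,0,0],
  [0,0.3,6.7,0,0],
  [0,0.3,7.7,0,0],
  [0,0.3,8.7,0,0],
  [0,0.3,9.7,0,0],
  [0,0.3,10.7,0,0],
  [0,0.3,11.7,0,0],
  [0,0.3,12.7,0,0],
  [0,0.3,13.7,0,0],
  [0,0.3,14.7,0,0],
  [0,0.3,15.7,0,0],
  [0,0.3,16.5,0,0],
  [0,0.3,17,0,0],
  [0,0.3,17,0,0],
])

```text
clock: 8.05
eef_pos: [575.9, 232.7, 6.3]
tool_rot: [-1.571, -0.0, 0.384]
force: [0.3, -0.7, 0.1]
width: 0.3
```

Run:
```python
from h import *
plan([(440,-60,60,0)])
a=ctrl.get_image('scene');w=ctrl.get_image('wrist')
cv2.imwrite('pics/s3.png',np.hstack([cv2.resize(a['image'],(400,300)),cv2.resize(w['image'],(400,300))])[:,:,::-1])
for r in greens(a): print(*r)
```

```text
now 8.05 [575.9 232.7   6.3] [-1.571 -0.     0.384] 0.31037201267191517 [ 0.3 -0.7  0.1]
[-23.56  -5.38 -22.05] roll 0.384
[172. 207.] 280.5 [ 664. -231.] [38. 56.] 79
[219. 181.] 87.5 [ 573. -152.] [30. 25.] 16
[292. 155.] 132.5 [450.  -3.] [60. 29.] 38
```

View pics/s3.png

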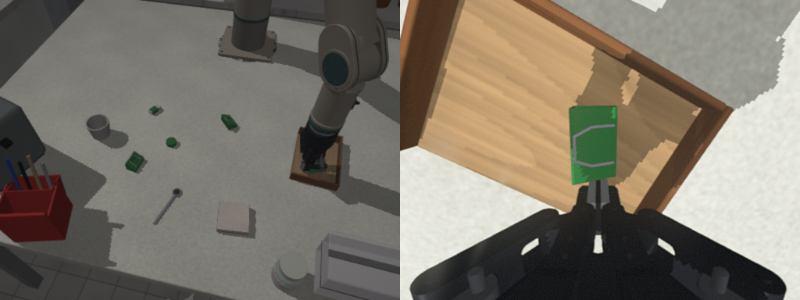

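Clip A lies well inside the tray. Next I'll back off, lift, and go to clip C.

Run:
```python
from h import *
plan([(437,-45,65,-9.5),(437,-45,6,-9.5)])
```

```text
now 8.15 [576.3 231.8   6.3] [-1.571  0.     0.383] -0.0342023336188228 [ 0.2 -0.6  0.2]
[-23.26  -5.86 -20.48] roll 0.548
[-23.26   0.04 -20.48] roll 0.548
```

Emit:
apply_moves([
  [0,0,-1.5,0,0],
  [0,-1,-2.5,0,0],
  [0,-5.8,-2.5,0,0],
  [-5,-5.8,-6,0.15,0],
  [-10,-5.8,-10,0.3,0],
  [-15,-5.8,-14,0.45,0],
  [-20,-5.8,-18,0.55,0],
  [-23.3,-5.8,-20.5,0.55,0],
  [-23.3,-5.8,-20.5,0.55,0],
  [-23.3,-5.8,-20.5,0.55,0],
])

```text
clock: 9.4
eef_pos: [437.9, -45.2, 64.9]
tool_rot: [-1.57, -0.002, -0.168]
force: [-0.1, -0.0, -0.3]
width: 0.2
```

Run:
```python
from h import *
plan([(437,-45,6,-9.5),(445,2,6,-9.5)])
p=ctrl.get_image('top');w=ctrl.get_image('wrist')
cv2.imwrite('pics/s4.png',np.hstack([cv2.resize(p['image'],(400,300)),cv2.resize(w['image'],(400,300))])[:,:,::-1])
for r in greens(p): print(*r)
```

```text
now 9.4 [437.9 -45.2  64.9] [-1.57  -0.002 -0.168] 0.17597611584461403 [-0.1 -0.  -0.3]
[-0.11  5.89  0.  ] roll -0.002
[-0.1   5.89  4.77] roll -0.002
[122. 216.] 215.0 [557. 267.] [29. 50.] 22
[296. 212.] 103.5 [ 564. -151.] [27. 29.] 88
[327. 173.] 217.0 [ 660. -228.] [30. 52.] 80
```

View pics/s4.png

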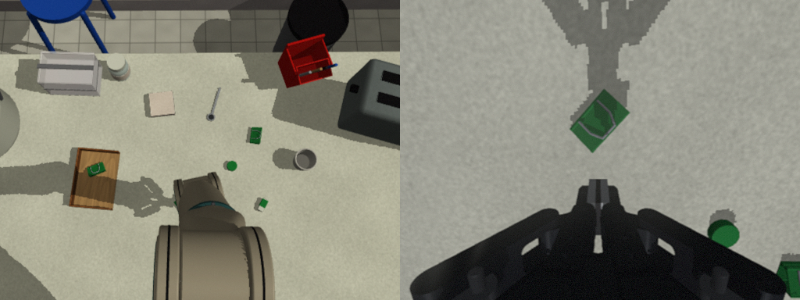

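Clip A rests at (557,267), and clip C is centred ahead of the fingers in the wrist view. Pushing C next.

Emit:
apply_moves([
  [0,3,0,0,0],
  [0,5.9,0,0,0],
  [0,5.9,0,0,0],
  [0,5.9,0.7,0,0],
  [0,5.9,1.3,0,0],
  [0,5.9,1.9,0,0],
  [0,5.9,2.5,0,0],
  [0,5.9,3.1,0,0],
  [0,5.9,3.7,0,0],
  [0,5.9,4.3,0,0],
  [0,5.9,5,0,0],
  [0,5.9,5.8,0,0],
  [0,5.9,6.6,0,0],
  [0,5.9,7.2,0,0],
  [0,5.9,7.5,0,0],
])

```text
clock: 11.38
eef_pos: [449.2, 29.4, 5.3]
tool_rot: [-1.571, -0.0, -0.166]
force: [-0.4, -0.4, -0.5]
width: 0.3
```

Run:
```python
from h import *
plan([])
p=ctrl.get_image('scene');w=ctrl.get_image('wrist')
cv2.imwrite('pics/s5.png',np.hstack([cv2.resize(p['image'],(400,300)),cv2.resize(w['image'],(400,300))])[:,:,::-1])
for r in greens(p): print(*r)
```

```text
now 11.375 [449.2  29.4   5.3] [-1.571 -0.    -0.166] 0.2942222901263719 [-0.4 -0.4 -0.5]
[404. 211.] 272.5 [560. 264.] [41. 57.] 21
[172. 207.] 278.5 [ 664. -231.] [38. 56.] 79
[219. 181.] 86.5 [ 573. -152.] [30. 25.] 16
[313. 169.] 126.0 [482.  53.] [26. 47.] 88
```

View pics/s5.png

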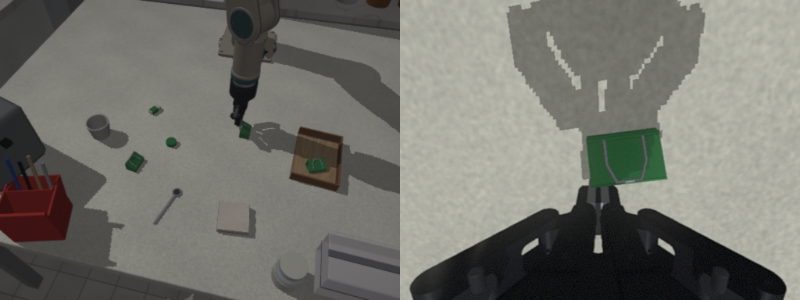

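Clip C has turned flush, but it sits about 18 mm to tool +x of the fingers. I'll back off, re-centre, and push on.

Emit:
apply_moves([
  [0,0,-0.8,0,0],
  [1,0,-0.8,0,0],
  [1.8,0,-0.8,0,0],
  [1.8,0,-0.3,0,0],
  [1.8,0,0.3,0,0],
  [1.7,0,1,0,0],
  [1.7,0,1.8,0,0],
  [1.6,0,2.6,0,0],
  [1.6,0,3.5,0,0],
  [1.5,0,4.5,0,0],
  [1.5,0,5.5,0,0],
  [1.4,0,6.5,0,0],
  [1.4,0,7.5,0,0],
  [1.3,0,8.5,0,0],
  [1.3,0,9.5,0,0],
  [1.2,0,10.3,0,0],
  [1.2,0,10.8,0,0],
])

```text
clock: 13.6
eef_pos: [478.9, 134.0, 5.3]
tool_rot: [-1.571, 0.0, -0.167]
force: [0.0, -0.4, -0.0]
width: -0.1
```

Run:
```python
from h import *
plan([])
p=ctrl.get_image('scene');w=ctrl.get_image('wrist')
cv2.imwrite('pics/s6.png',np.hstack([cv2.resize(p['image'],(400,300)),cv2.resize(w['image'],(400,300))])[:,:,::-1])
for r in greens(p): print(*r)
```

```text
now 13.6 [478.9 134.    5.3] [-1.571  0.    -0.167] -0.09865600049377299 [ 0.  -0.4 -0. ]
[404. 211.] 289.0 [561. 264.] [41. 56.] 21
[171. 207.] 269.0 [ 664. -231.] [37. 56.] 80
[219. 182.] 89.0 [ 573. -152.] [30. 25.] 16
[357. 178.] 171.5 [488. 157.] [28. 62.] 78
```

View pics/s6.png

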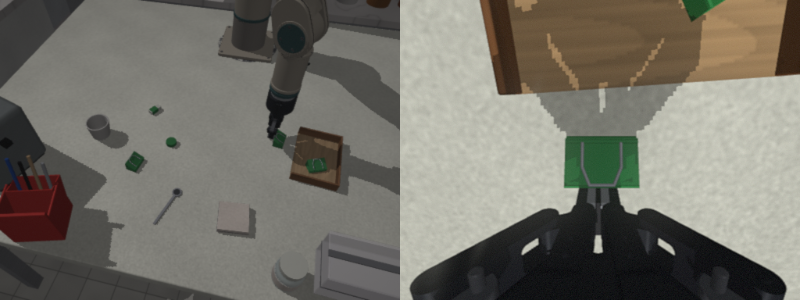

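Clip C is now centred and square. I'll continue into the tray.

Emit:
apply_moves([
  [0,0,0.8,0,0],
  [-0.1,0,1.7,0,0],
  [-0.2,0,2.7,0,0],
  [-0.3,0,3.7,0,0],
  [-0.3,0,4.7,0,0],
  [-0.4,0,5.7,0,0],
  [-0.5,0,6.7,0,0],
  [-0.6,0,7.7,0,0],
  [-0.6,0,8.7,0,0],
  [-0.7,0,9.7,0,0],
  [-0.8,0,10.7,0,0],
  [-0.9,0,11.6,0,0],
  [-0.9,0,12.3,0,0],
  [-0.9,0,12.6,0,0],
  [-0.9,0,12.6,0,0],
  [-0.9,0,11,0,0],
  [-0.9,-1,10,0,0],
  [-0.9,-5.8,10,0,0],
])

```text
clock: 15.95
eef_pos: [484.8, 229.7, 62.2]
tool_rot: [-1.576, 0.004, -0.169]
force: [1.5, 0.8, -0.0]
width: 0.1
```

Run:
```python
from h import *
w=ctrl.get_image('wrist')
cv2.imwrite('pics/s7.png',w['image'][:,:,::-1])
plan([(680,-278,70,15.9),(670,-278,6,15.9)])
```

```text
now 16.0 [488.3 233.   68.9] [-1.569 -0.004 -0.168] 0.2090057850527152 [0.4 0.5 4.1]
[ 27.45  -0.09 -47.17] roll -0.446
[ 26.44   6.3  -47.35] roll -0.446
```

View pics/s7.png

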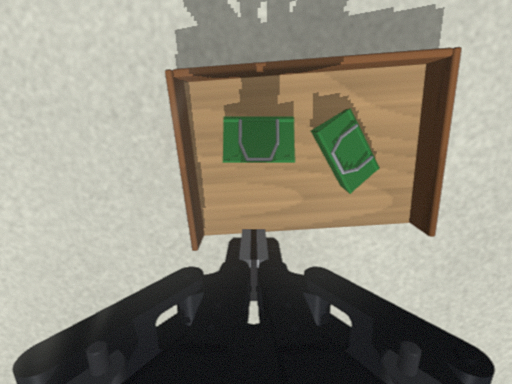

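Clips C and A sit well inside, at (258,140) and (345,150) in the wrist picture. Now for clip B.

Run:
```python
from h import *
plan([(665,-275,69,15.9)])
```

```text
now 16.0 [488.3 233.   68.9] [-1.569 -0.004 -0.168] 0.2090057850527152 [0.4 0.5 4.1]
[ 25.92   0.   -47.12] roll -0.446
```

Emit:
apply_moves([
  [2.6,0,-4.7,0,0],
  [5.2,0,-9.4,-0.1,0],
  [7.8,0,-14.1,-0.2,0],
  [10.4,0,-18.8,-0.3,0],
  [13,0,-23.5,-0.45,0],
  [15.6,0,-28.2,-0.45,0],
  [18.2,0,-32.9,-0.45,0],
  [20.8,0,-37.6,-0.45,0],
  [23.4,0,-42.3,-0.45,0],
  [25,0,-45.5,-0.45,0],
  [25.9,0,-47.1,-0.45,0],
  [25.9,0,-47.1,-0.45,0],
  [25.9,0,-47.1,-0.45,0],
])

```text
clock: 17.62
eef_pos: [663.1, -272.9, 63.6]
tool_rot: [-1.57, 0.0, 0.284]
force: [0.3, 0.6, -0.2]
width: 0.2
```

Run:
```python
from h import *
w=ctrl.get_image('wrist');p=ctrl.get_image('top')
cv2.imwrite('pics/s8.png',np.hstack([cv2.resize(p['image'],(400,300)),cv2.resize(w['image'],(400,300))])[:,:,::-1])
for r in greens(p): print(*r)
plan([(665,-275,6,15.9),(660,-228,6,0)])
```

```text
[492. 308.] 2709.0 [ 336. -590.] [109. 162.] 83
[113. 242.] 216.5 [495. 285.] [29. 48.] 81
[123. 217.] 214.0 [557. 267.] [29. 51.] 22
[296. 212.] 104.5 [ 564. -151.] [27. 29.] 88
[456. 210.] 428.0 [ 563. -543.] [ 48. 180.] 30
[327. 173.] 217.0 [ 660. -228.] [30. 52.] 80
[365. 118.] 245.5 [ 807. -335.] [43. 90.] 74
now 17.725 [ 663.5 -272.4   63.7] [-1.57  -0.     0.285] 0.05912855585824326 [-0.1  0.1  0.1]
[ 0.07  5.77 -0.29] roll 0.008
[0.91 5.77 4.36] roll 0.285
```

View pics/s8.png

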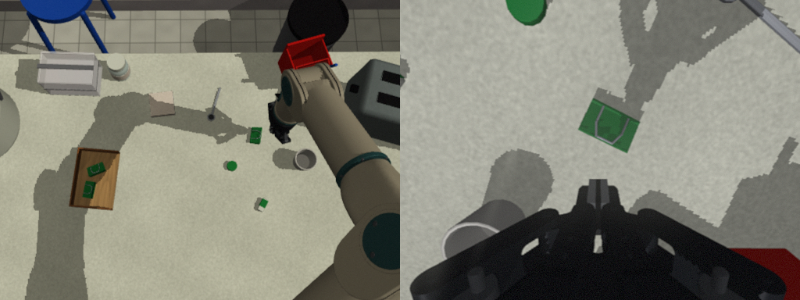

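Clip B is ahead at (610,123) in the wrist view, and the cup is clear to the left. I'll lower and start pushing.

Emit:
apply_moves([
  [0,3,0,0,0],
  [0,5.8,0,0,0],
  [0,5.8,0,0,0],
  [0,5.8,0.7,0,0],
  [0,5.8,1.4,0,0],
  [0,5.8,2,0,0],
  [0,5.8,2.6,0,0],
  [0,5.8,3.2,0,0],
  [0,5.8,3.8,0,0],
  [0,5.8,4.4,0,0],
  [0,5.8,5,0,0],
  [0,5.8,5.6,0,0],
  [0,5.8,6,0,0],
])

```text
clock: 19.35
eef_pos: [646.9, -215.8, 5.3]
tool_rot: [-1.571, 0.0, 0.283]
force: [-0.0, 0.2, 1.0]
width: 0.0
```

Run:
```python
from h import *
plan([])
w=ctrl.get_image('wrist');p=ctrl.get_image('top')
cv2.imwrite('pics/s9.png',np.hstack([cv2.resize(p['image'],(400,300)),cv2.resize(w['image'],(400,300))])[:,:,::-1])
for r in greens(p): print(*r)
```

```text
now 19.35 [ 646.9 -215.8    5.3] [-1.571  0.     0.283] 0.005007598546390847 [-0.   0.2  1. ]
[468. 280.] 3180.0 [ 399. -550.] [139. 162.] 55
[114. 242.] 221.0 [495. 285.] [30. 48.] 81
[122. 217.] 213.0 [556. 267.] [28. 50.] 22
[296. 212.] 104.5 [ 564. -151.] [27. 29.] 88
[418. 205.] 325.0 [ 577. -450.] [ 46. 165.] 40
[310. 178.] 197.5 [ 649. -187.] [31. 50.] 75
[327. 142.] 144.0 [ 740. -228.] [84. 29.] 11
```

View pics/s9.png

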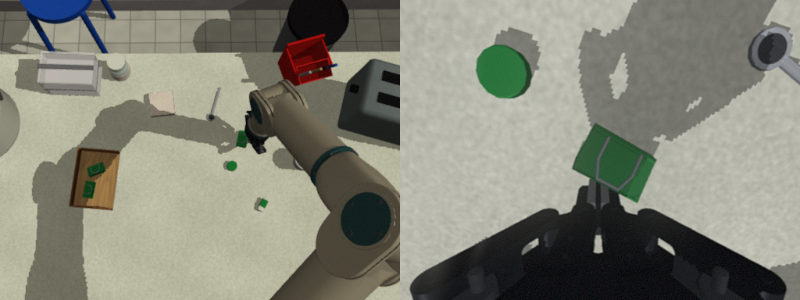

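Clip B is tilted in the wrist view and sits about 10 mm to tool +x. I'll shift to that side so the push turns it square.

Emit:
apply_moves([
  [0,0,-1,0,0],
  [0,0,-1.9,0,0],
  [1,0,-1.9,0,0],
  [2,0,-1.9,0,0],
  [2,0,-1.4,0,0],
  [2,0,-0.8,0,0],
  [2,0,-0.2,0,0],
  [2,0,0.4,0,0],
  [2,0,1,0,0],
  [2,0,1.6,0,0],
  [2,0,2,0,0],
])

```text
clock: 20.82
eef_pos: [660.5, -191.1, 5.4]
tool_rot: [-1.571, -0.0, 0.283]
force: [0.8, -0.0, 0.2]
width: -0.0
```

Run:
```python
from h import *
plan([])
w=ctrl.get_image('wrist');p=ctrl.get_image('top')
cv2.imwrite('pics/s10.png',w['image'][:,:,::-1])
for r in greens(p): print(*r)
```

```text
now 20.825 [ 660.5 -191.1    5.4] [-1.571 -0.     0.283] -0.008708663488258947 [ 0.8 -0.   0.2]
[450. 268.] 3013.0 [ 427. -510.] [136. 161.] 52
[114. 242.] 221.0 [495. 285.] [30. 48.] 81
[122. 216.] 206.0 [557. 267.] [27. 50.] 22
[296. 212.] 103.5 [ 564. -151.] [27. 29.] 88
[402. 195.] 306.5 [ 603. -413.] [ 46. 161.] 40
[303. 183.] 221.0 [ 636. -168.] [55. 33.] 10
[312. 136.] 119.0 [ 758. -197.] [79. 30.] 1
```

View pics/s10.png

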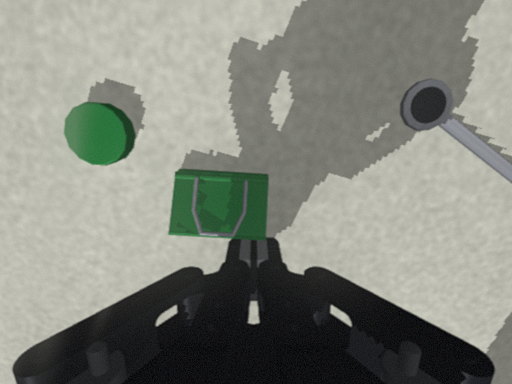

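Clip B is square now, but 18 mm to tool −x. I'll re-centre and push on.

Emit:
apply_moves([
  [0,0,-0.9,0,0],
  [-0.9,0,-0.9,0,0],
  [-1.8,0,-0.9,0,0],
  [-1.8,0,-0.4,0,0],
  [-1.8,0,0.2,0,0],
  [-1.8,0,0.9,0,0],
  [-1.8,0,1.7,0,0],
  [-1.8,0,2.6,0,0],
  [-1.8,0,3.6,0,0],
  [-1.8,0,4.6,0,0],
  [-1.8,0,5.6,0,0],
  [-1.8,0,6.6,0,0],
  [-1.8,0,7.6,0,0],
  [-1.8,0,8.6,0,0],
  [-1.8,0,9.6,0,0],
  [-1.8,0,10.6,0,0],
  [-1.8,0,11.6,0,0],
  [-1.8,0,12.6,0,0],
  [-1.8,0,13.4,0,0],
  [-1.8,0,14,0,0],
])

```text
clock: 23.42
eef_pos: [604.1, -61.7, 5.4]
tool_rot: [-1.571, -0.0, 0.283]
force: [0.2, -0.8, 0.1]
width: 0.1
```

Run:
```python
from h import *
plan([])
w=ctrl.get_image('wrist');p=ctrl.get_image('scene')
cv2.imwrite('pics/s11.png',w['image'][:,:,::-1])
for r in greens(p): print(*r)
```

```text
now 23.425 [604.1 -61.7   5.4] [-1.571 -0.     0.283] 0.054690202847134356 [ 0.2 -0.8  0.1]
[266. 200.] 164.5 [598. -36.] [58. 26.] 13
[407. 203.] 470.0 [534. 276.] [ 52. 123.] 66
[219. 181.] 86.5 [ 573. -152.] [30. 25.] 16
```

View pics/s11.png

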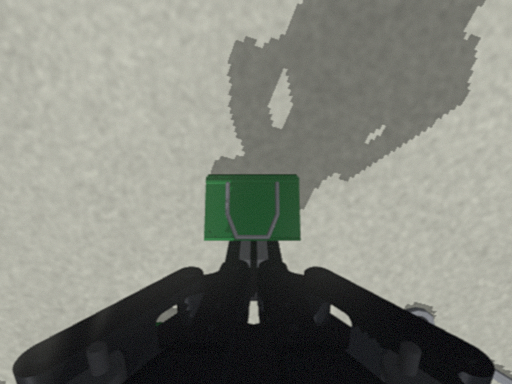

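Clip B is centred and square. Another leg.

Emit:
apply_moves([
  [0,0,0.8,0,0],
  [0,0,1.7,0,0],
  [0.1,0,2.7,0,0],
  [0.1,0,3.7,0,0],
  [0.1,0,4.7,0,0],
  [0.1,0,5.7,0,0],
  [0.2,0,6.7,0,0],
  [0.2,0,7.7,0,0],
  [0.2,0,8.7,0,0],
  [0.2,0,9.7,0,0],
  [0.3,0,10.7,0,0],
  [0.3,0,11.7,0,0],
  [0.3,0,12.7,0,0],
  [0.4,0,13.7,0,0],
  [0.4,0,14.7,0,0],
  [0.4,0,15.7,0,0],
  [0.4,0,16.7,0,0],
  [0.5,0,17.7,0,0],
  [0.5,0,18.5,0,0],
  [0.5,0,19,0,0],
])

```text
clock: 26.02
eef_pos: [555.8, 122.3, 5.3]
tool_rot: [-1.571, -0.0, 0.283]
force: [0.2, -0.4, 0.6]
width: -0.0
```

Run:
```python
from h import *
plan([])
w=ctrl.get_image('wrist')
cv2.imwrite('pics/s12.png',w['image'][:,:,::-1])
```

```text
now 26.025 [555.8 122.3   5.3] [-1.571 -0.     0.283] -0.002061116426439481 [ 0.2 -0.4  0.6]
```

View pics/s12.png

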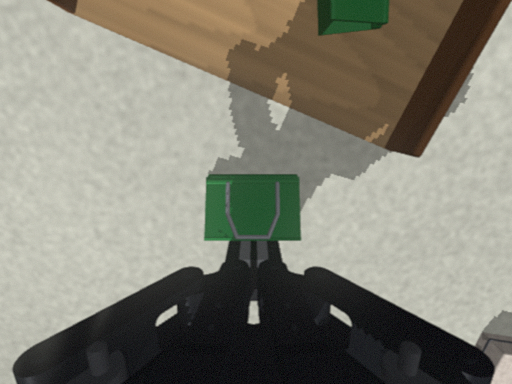

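Centred. Final leg into the tray, then retreat and lift.

Emit:
apply_moves([
  [0,0,0.8,0,0],
  [0,0,1.7,0,0],
  [0,0,2.7,0,0],
  [0,0,3.7,0,0],
  [0,0,4.7,0,0],
  [0,0,5.7,0,0],
  [0,0,6.7,0,0],
  [0,0,7.7,0,0],
  [0,0,8.6,0,0],
  [0,0,9.3,0,0],
  [0,0,9.7,0,0],
  [0,0,9.7,0,0],
  [0,0,8.5,0,0],
  [0,-1,7,0,0],
  [0,-6,5,0,0],
  [0,-10,0,0,0],
  [0,-12,-6,0,0],
  [0,-12,-12,0,0],
  [0,-12,-18,0,0],
  [0,-12,-18,0,0],
])

```text
clock: 28.58
eef_pos: [606.6, -61.2, 125.0]
tool_rot: [-1.575, 0.002, 0.27]
force: [-0.3, -0.5, 0.5]
width: -0.1
```

Run:
```python
from h import *
plan([])
p=ctrl.get_image('top')
cv2.imwrite('pics/s13.png',p['image'][:,:,::-1])
o=np.array([527.25,262]);M=px2w(p,[(153,192),(144,268)],28)
for r in greens(p): print(*r)
for q in ['tray','eraser','magnet','cup','bookmark','notes','clip1_c']:
  print(q,[(np.round(d['location']),round(d['confidence'],2)) for d in ctrl.mark_of(p,q)])
```

```text
now 28.575 [606.6 -61.2 125. ] [-1.575  0.002  0.27 ] -0.0714666122970364 [-0.3 -0.5  0.5]
[408. 332.] 4678.5 [ 283. -400.] [156. 200.] 89
[114. 242.] 222.0 [496. 285.] [30. 47.] 80
[127. 225.] 466.0 [531. 256.] [84. 51.] 22
[352. 212.] 510.5 [ 558. -284.] [ 58. 194.] 33
[237. 149.] 82.5 [724.  -8.] [100.  12.] 28
tray [(array([529., 263.,  -0.]), 0.88)]
eraser [(array([ 445., -244.,    0.]), 0.56)]
magnet [(array([529., 204.,   3.]), 0.66), (array([562., 271.,  12.]), 0.51), (array([ 563., -152.,   -1.]), 0.37)]
cup [(array([ 578., -368.,    2.]), 0.56)]
bookmark []
notes [(array([767.,  68.,  -2.]), 0.71), (array([527., 206.,   1.]), 0.49), (array([527., 262.,   0.]), 0.2)]
clip1_c [(array([517., 237.,  10.]), 0.53)]
```

View pics/s13.png

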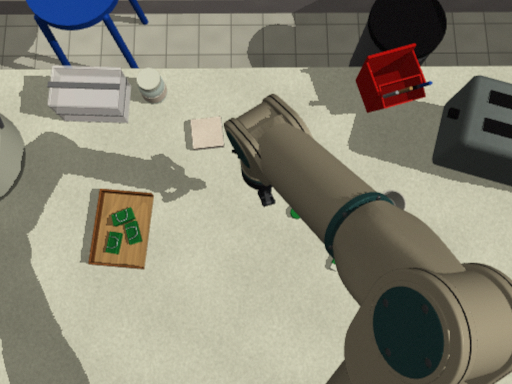

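Run:
```python
from h import *
p=ctrl.get_image('scene')
cv2.imwrite('pics/s14.png',p['image'][:,:,::-1])
for q in ['eraser','magnet','cup','bookmark','notes']:
  print(q,[(np.round(d['location']),round(d['confidence'],2)) for d in ctrl.mark_of(p,q)])
```

```text
eraser [(array([ 448., -239.,   -1.]), 0.67)]
magnet [(array([ 564., -154.,    2.]), 0.42)]
cup [(array([ 575., -370.,    1.]), 0.76), (array([499., 287.,  13.]), 0.34)]
bookmark [(array([558., 266.,  14.]), 0.66), (array([ 770., -105.,   -0.]), 0.58)]
notes [(array([766.,  68.,   0.]), 0.87), (array([ 565., -150.,    4.]), 0.42)]
```

View pics/s14.png

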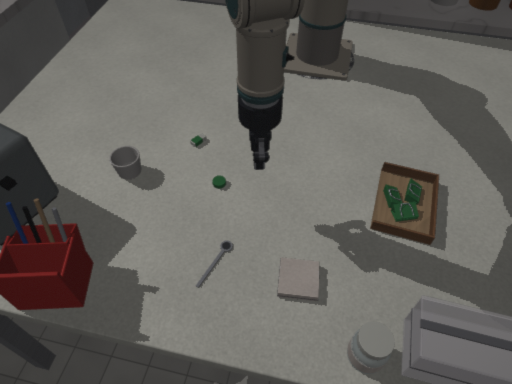

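All three clips are in the tray at about (405,200), the bystanders haven't moved, and the arm is clear.

```bash
python3 -c "
from cell import ctrl
print(ctrl.finish_job())"
```

```text
the job is handed in; nothing more can be done
None
```

I swept all three clips into the tray with closed fingers, one at a time, pushing along the counter only, and handed the job in at about 29 s of the 72 s. `ctrl.finish_job()` gives no verdict, so what follows is from my own last pictures.

- **Clips:** their centres are at about (557,267), (496,285) and (519,238) mm, between the tray walls. The one nearest the mouth is about 37 mm past the mouth line; 15 mm is required. I backed off and re-centred the fingers once for the second clip and twice for the third, because each had slid off-centre or turned.
- **Bystanders:** the eraser, magnet, cup, bookmark and notes were all found again within about 5 mm of where they started, which is about the networks' accuracy.
- **Robot:** it ended clear of everything, at 125 mm height, with wrist force readings near zero.

**Checks that disagreed:**
- In the last pictures the networks also gave false finds around the tray for the magnet, bookmark, cup and notes; I rejected these by looking at the pictures.
- The bookmark was hidden from the top camera at the end, so I confirmed it only in the scene view.
- Two of the clips merged into one outline in my own top-view measurement. The third clip's position therefore rests on the network, the final push position and the picture.

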